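# Slide the parts case into its painted dock

## Robot

A 6-joint arm with a two-finger parallel gripper is mounted at the origin on the work surface. World frame = base frame: x ahead of the robot, y to its left, z up, the work surface at z = 0. Lengths are in m, angles in rad, forces in N, time in s.
With the tool pointing down it reaches from about 0.3 to 0.85 m from the base axis. Payload 4.2 kg.
Tool frame: the origin (TCP) lies between the finger pads; the fingertips stand nose_length ahead of it and the grasp point (between the pads) lies 5 mm behind it (nose_length is the distance from the TCP to the fingertips, in m); z points along the fingers, y is the line along which they close (so a half turn about z gives the same grasp; the last joint's range is limited). The gripper opens to 91 mm and grips with 3 to 60 N. Pads are 32 mm wide; open, the fingers measure 118 mm over their backs; the gripper's body (76 mm by 178 mm) begins 60 mm behind the grasp point.
Start: joints at [1.178, 0.32, 1.565, -0, 1.257, -0.02], TCP at [0.209, 0.536, 0.228] pointing down, gripper open.
Joint ranges: [-3.11, 3.11], [-0.84, 2.01], [0.21, 2.61], [-1.34, 4.49], [0.05, 2.63], [-2.56, 2.56]. Speed limits (rad/s): [2.57, 2.57, 3.14, 3.14, 3.14, 3.14].

## Interface

Orientations are given as a unit quaternion [x, y, z, w].
In Python, from station import * gives the robot as it stands. The module is installed in compiled form; this text tells all that it offers.
- The arm moves only by the tool play_rows, never from a script. Its argument "motion" is a list of rows, each a list of 6 numbers: the shift along the tool's x, y, z scaled (see below), then the turn, a rotation vector about the tool's x, y, z scaled (see below). A call has 1 to 8 rows; each row is the pose to reach, as a shift and turn from the pose commanded when the call began, along the tool's axes at that moment, turning the shorter way round; what a row does not reach only later rows make up. The controller multiplies each number of a shift by 0.2 m and each number of a turn by 180 degrees. A row lasts 1/12 s, in which the tool goes at most 41.7 mm and 7.16 degrees, less where a joint would pass 70% of its speed; a pose out of reach is approached as far as the arm can. A call with a number of a shift or a turn outside -1 to 1 is refused whole. A call with a gripper value outside its range is refused whole. "gripper" is the opening, from 0 (shut) to 1 (fully open), set as the call begins (left out, the last holds). The fingers move at their own pace and stop on an object; the grip force is fixed at half the most. Time passes only in rows, so rows that repeat a pose let the fingers close. It gives the time, the measured TCP pose, the force, the opening and the grip force at its end, in the units of the state.
- read_state(): the state, without advancing time (a new reading comes with each control period).
- grab_frame(name): name is "scene" or "top" or "wrist"; returns a dict with "image" (384x512x3 uint8, red, green, blue), "depth" (384x512 float32, m along the optical axis (not along the pixel's ray), 0 where there is no reading), "fovy" (degrees; the focal length in pixels is half the picture's height over the tangent of half this angle, whatever the lens; pixels are square), "cx", "cy" (the principal point, pixels), "k1" (the pictures are not rectified: a ray, as slopes to the right and down, at radius r is drawn at 1 + k1 r^2 times it, then the intrinsics apply), "extrinsics" (4x4, takes a point from world to camera coordinates); the wrist camera has in their place "tool_from_camera" (4x4, takes a point from camera to tool coordinates, whose origin is the TCP and whose axes are the flange's). Camera axes: x right, y down, z forward; pixel columns grow to the right and rows downward; lengths in m; the calibration is good to about 2 mm. A picture is of the moment at which its call begins: read the wrist's pose just before it.
- sign_off(): hands the job in; it is judged then, once.
The state is a dict: "clock": time; "joint_pos": joint angles; "joint_velocities": joint speeds; "effort": joint torques, N m; "ee_pos": TCP position; "eef_rot": TCP orientation; "wrist_force": force on the tool from outside, world axes, zero at the start; "moment": the same for the moment, N m; "gripper_width": opening from 0.0 (shut) to 1.0 (fully open); "grip_force": force on a finger pad.
Only numpy, scipy, OpenCV 4.12 (cv2) and the standard library are available. Lean on these libraries where they do the work, as an engineer would, in place of code of your own. Each camera call takes 0.05 s, during which the arm holds its last target. There are 200 camera calls.

## Task

Straighten the flat steel parts case that lies askew in front of the dock and push it in between the two low guide rails until its front end rests against the end stop. The rails are freshly painted, so neither the case nor the robot may touch them. Only push the case along the plate, never lift or tip it, and leave the jar, the oil bottle, the aluminium offcut and the wrench where they are.

Things in the scene. Friction and masses are not known exactly. Their poses are not given: they have to be found in the camera images.
- dock: Fixed dark steel plate, 470 x 260 x 6 mm, on the bench. Origin: on the bench surface (plate underside), on the lane's centre line at its mouth. x points down the lane to the end stop, roughly along world +y (within 0.2 rad); y across the lane, roughly towards the robot; z up. Plate: x -280 to 190, y -130 to 130 mm, top at z = 6 mm. The lane is x 0 to 165 mm, 118 mm wide; negative x is the open apron.
- rail_near: Fixed guide rail, not to be touched: white painted bar 165 long, 14 wide, 14 mm high above the plate (top 20 mm above the bench), on the +y side of the lane. Its frame equals the dock's (origin at the lane's mouth, not on the rail); the rail spans dock x 0 to 165, y 59 to 73 mm.
- rail_far: Fixed guide rail like rail_near, on the other side: dock x from 0 to 165 mm, y from -59 to -73 mm. Its frame equals that of the dock. Must not be touched.
- stop: Fixed white painted end stop across the end of the lane: a bar 14 x 146 x 28 mm high above the plate. Its frame equals the dock's; its face towards the lane's mouth lies at dock x = 165 mm. The case may touch it.
- case: Loose closed sheet-steel box, 130 long (x), 100 wide (y), 50 mm high, 0.3 to 0.6 kg, too wide to grip. Origin: centre of its underside, 6 mm above the bench on the plate. Its front (+x, flush brass latch) faces the lane; it starts on the apron up to 30 mm off the lane's centre line and turned up to 0.3 rad. It stays where left; pushing takes 1 to 8 N. Against the stop its origin is at dock x = 100 mm.
- jar: Bystander: closed glass jar, diameter 56, height 70 mm, standing on the bench beyond rail_far. Origin: centre of its underside.
- oil_bottle: Bystander: upright bottle, diameter 56, height 170 mm, standing on the bench beyond the end stop. Origin: centre of its underside.
- offcut: Bystander: upright aluminium round offcut, diameter 42, height 50 mm, standing on the bench beyond the end stop, nearer to the robot base than the bottle. Origin: centre of its underside.
- wrench: Bystander: steel wrench 160 mm long, lying on the bench beyond the apron's far edge. Origin: under its middle; x along it.
Not all that is in view belongs to the job. What is shaped like the case but pink is not meant.

How it is judged:
By the outcome, as a careful person would: the job done as asked, in the order asked, and still so for the second after the job is handed in, with the robot touching nothing.
It also fails if it takes over 64 s, if anything falls off the work surface, if the arm or the gripper's body presses on something with over 40 N, if the wrist force passes 120 N, or if a joint passes its speed limit or range.

## Working session

There is one attempt and no reset: what is moved stays moved. The work goes in short steps, Python scripts to look and compute and a tool call to move; the robot and the scene stay as the last step left them, time stands still between calls to the robot, and variables do not carry over. Pictures are saved under pics/ and viewed, at most 10 in all, crops included, and the job is handed in when it is done.

Besides the shell and the picture viewer there is one more tool, called after "Emit:" by a JSON object that holds its "api" and its "payload", one argument or row to a line. play_rows: Moves the arm, as the interface text tells. Shifts and turns lie within -1 to 1; 1 stands for 0.2 m of shift or 180 degrees of turn. Its arguments: {"type":"object","properties":{"motion":{"type":"array","items":{"type":"array","items":{"type":"number","minimum":-1,"maximum":1}}},"gripper":{"type":"number"}},"required":["motion"]}

```bash
mkdir -p pics
python3 - <<'E'
from station import *
import cv2,numpy as np
s=read_state();print({k:np.round(v,4) if not isinstance(v,dict) else v for k,v in s.items()})
for n in("scene","top"):
    f=grab_frame(n);np.savez(n+'.npz',**f);cv2.imwrite(f'pics/{n}0.png',f['image'][...,::-1])
    print(n,f['fovy'],f['cx'],f['cy'],f['k1'],np.round(f['extrinsics'],4).tolist())
E
```

```text
{'clock': np.float64(0.0), 'joint_pos': array([ 1.178 ,  0.3203,  1.5657, -0.    ,  1.2574, -0.02  ]), 'joint_velocities': array([-0.0008,  0.0003,  0.0024,  0.0002, -0.0016,  0.0001]), 'effort': array([-1.00000e-04, -4.12480e+01, -2.31975e+01,  7.26000e-02,
        4.56000e-02, -2.00000e-04]), 'ee_pos': array([0.2092, 0.5351, 0.2271]), 'eef_rot': array([ 1.853e-01,  9.827e-01, -8.000e-04, -2.000e-04]), 'wrist_force': array([ 0.208 , -0.0893, -0.058 ]), 'moment': array([ 0.0223, -0.008 , -0.0155]), 'grip_force': np.float64(0.0), 'gripper_width': np.float64(1.0012)}
scene 51.318001700688185 250.71981639603158 194.1694619369087 -0.13352486340054306 [[-0.7862, 0.6179, 0.0054, 0.4955], [0.4847, 0.6221, -0.6148, -0.2663], [-0.3832, -0.4808, -0.7886, 1.4253], [0.0, 0.0, 0.0, 1.0]]
top 50.58667201429068 259.00675555559724 187.33324848995517 -0.14662209502342544 [[-0.0914, -0.9958, 0.0035, 0.0464], [-0.976, 0.0889, -0.1987, 0.5773], [0.1975, -0.0216, -0.9801, 1.1069], [0.0, 0.0, 0.0, 1.0]]
```

View pics/top0.png

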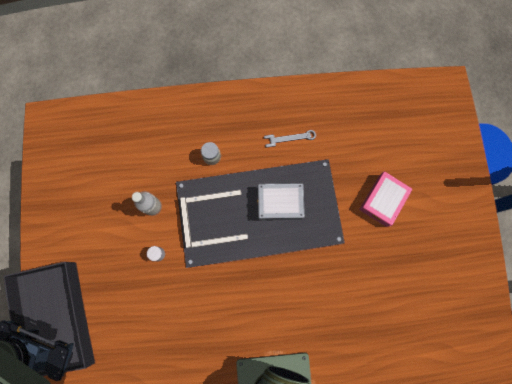

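View pics/scene0.png

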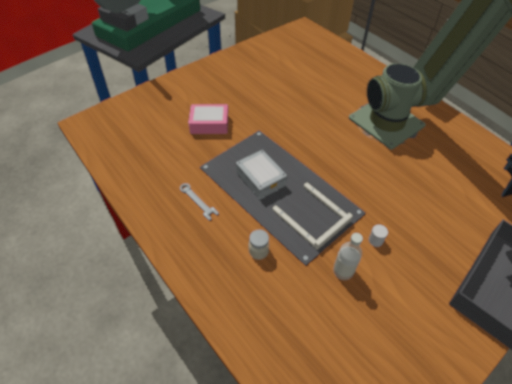

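The top view shows two case-shaped boxes: a grey-steel one on the apron at about (281,201) and a pink one at (387,198). The grey one fits the description, because it is steel and lies on the dock plate. The rails run at rows ~197 and ~240, and the stop is at column ~186. Next I measure and make the confirming crop.

```bash
cat > h.py <<'E'
import cv2,numpy as np
def rays(f):
    H,W=f['depth'].shape; F=H/2/np.tan(np.radians(float(f['fovy']))/2)
    K=np.array([[F,0,float(f['cx'])],[0,F,float(f['cy'])],[0,0,1]])
    u,v=np.meshgrid(np.arange(W,dtype=np.float64),np.arange(H,dtype=np.float64))
    p=np.stack([u,v],-1).reshape(-1,1,2)
    s=cv2.undistortPoints(p,K,np.array([float(f['k1']),0,0,0])).reshape(H,W,2)
    return s
def cloud(f,E=None):
    s=rays(f); d=f['depth'].astype(float)
    P=np.dstack([s*d[...,None],d]); C=np.linalg.inv(f['extrinsics'] if E is None else E)
    P=P@C[:3,:3].T+C[:3,3]; P[d==0]=np.nan
    return P
def rect(pts):
    (c,s,a)=cv2.minAreaRect((pts*1000).astype(np.float32)); return np.round(c,1),np.round(s,1),round(a,2)
E
python3 - <<'E'
from h import *
f=dict(np.load('top.npz'));im=f['image'];P=cloud(f)
cv2.imwrite('pics/crop0.png',cv2.resize(im[150:280,165:425,::-1],None,fx=3,fy=3,interpolation=cv2.INTER_CUBIC))
for p in [(281,190),(281,225),(215,240),(215,196),(186,220),(387,198),(209,148),(250,290)]: print(p,im[p[1],p[0]],np.round(P[p[1],p[0]],4))
hsv=cv2.cvtColor(im,cv2.COLOR_RGB2HSV)
roi=np.zeros(im.shape[:2],bool);roi[155:272,172:350]=1
z=P[...,2]
wood=(hsv[...,1]>110)
m=roi&~wood&(z<.012)
def big(m):
    n,l,s,_=cv2.connectedComponentsWithStats(m.astype(np.uint8));k=1+np.argmax(s[1:,4]);return l==k
m=roi&~wood
m=cv2.morphologyEx(m.astype(np.uint8),cv2.MORPH_OPEN,np.ones((3,3)))>0
b=big(m);q=b&(z<.015);print('plate',rect(P[q][:,:2]),q.sum(),np.nanmedian(P[q][:,2]))
c=big(roi&(z>.045)&(z<.07));print('case',rect(P[c][:,:2]),c.sum(),np.median(P[c],0))
w=roi&(im.min(2)>150)&(z<.045)
n,l,s,_=cv2.connectedComponentsWithStats(w.astype(np.uint8))
for k in range(1,n):
    if s[k,4]>20: print('white',s[k],rect(P[l==k][:,:2]))
E
```

```text
(281, 190) [215 208 212] [ 0.5658 -0.0684  0.0575]
(281, 225) [74 71 74] [ 0.4714 -0.0619  0.0019]
(215, 240) [228 221 212] [0.4434 0.1341 0.0196]
(215, 196) [228 220 213] [0.5725 0.1246 0.0205]
(186, 220) [221 211 202] [0.5069 0.2121 0.0355]
(387, 198) [222 216 220] [ 0.5153 -0.3757  0.0497]
(209, 148) [164 165 173] [0.7063 0.128  0.0685]
(250, 290) [165  89  45] [ 0.2914  0.0461 -0.003 ]
plate (array([515.8,   0.6]), array([259.6, 471.4]), 3.38) 11128 0.005278655888949935
case (array([535.2, -65.4]), array([125.9,  99.2]), 84.88) 1531 [ 0.5345258  -0.06374251  0.05556459]
white [181 190  67  58 729] (array([507.4, 133.8]), array([145.3, 179.5]), 3.46)
```

View pics/crop0.png

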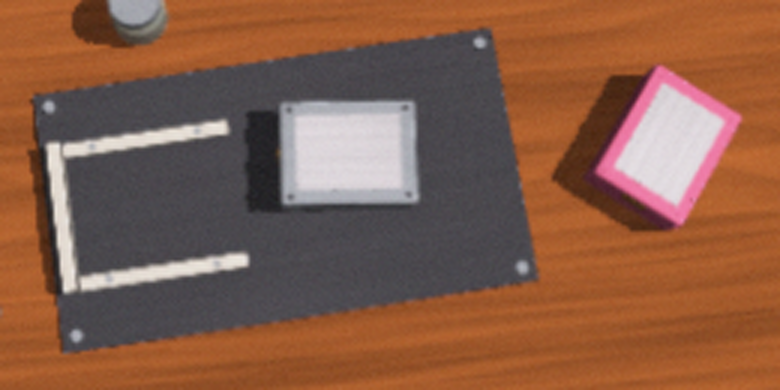

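The crop confirms it: the grey box with a brass dot on its left (lane) face is the case on the apron. The other box is pink with a white top and is off the plate.

Measured dock pose: origin about (0.513, 0.045), x axis at 93.4°. The case is at dock (-110, -15.5) mm, yaw -8.5°.

Plan: press both opened fingers sideways against the far side face to straighten and centre the case, then push from behind with the fingers narrower. I still need nose_length.

Run:
```python
import station
from h import *
print([n for n in dir(station) if not n.startswith('_')], getattr(station,'nose_length',None))
f=station.grab_frame('wrist');T=f['tool_from_camera'];P=cloud(f,np.linalg.inv(T))
cv2.imwrite('pics/w0.png',f['image'][...,::-1])
print(np.round(T,4).tolist(),f['fovy'])
m=(np.abs(P[...,0])<.03)&(np.abs(P[...,1])<.075)&(P[...,2]>-.06)&(P[...,2]<.08)
q=P[m];print(m.sum(),q.min(0) if m.any() else 0,q.max(0) if m.any() else 0)
for a in (1,-1):
    k=q[a*q[:,1]>0.02]
    if len(k): print(a,np.percentile(k,[1,50,99],axis=0).round(4).tolist())
```

```text
['Unreachable', 'grab_frame', 'nose_length', 'read_state', 'sign_off'] 0.014
[[-0.0011, -0.9707, -0.2402, 0.0668], [1.0, -0.001, -0.0007, -0.0001], [0.0005, -0.2402, 0.9707, -0.1575], [0.0, 0.0, 0.0, 1.0]] 61.9178318783019
6560 [-0.01710153 -0.05805728 -0.05998237] [0.01772418 0.05741647 0.01425936]
1 [[-0.0157, 0.045, -0.0594], [0.0076, 0.0475, -0.0294], [0.0173, 0.056, 0.0119]]
-1 [[-0.0158, -0.0563, -0.0594], [0.0044, -0.0484, -0.0342], [0.0173, -0.0455, 0.0116]]
```

View pics/w0.png

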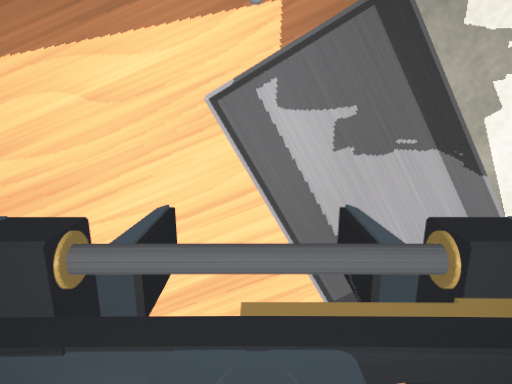

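```bash
cat > g.py <<'E'
# target: dock x,y mm ; world z mm ; angle (deg) of tool y in the dock frame
import sys,numpy as np
from scipy.spatial.transform import Rotation as R
from station import read_state
O=np.array([513.,45.]);A=np.radians(93.4)
xd=np.array([np.cos(A),np.sin(A)]);yd=np.array([-xd[1],xd[0]])
s=read_state();p=np.array(s['ee_pos'])*1000;r=R.from_quat(s['eef_rot'])
d=p[:2]-O;ty=r.apply([0,1,0]);print('t',round(float(s['clock']),2),'dock now',np.round([d@xd,d@yd,p[2]],1),'ang',np.round(np.degrees(np.arctan2(ty[1],ty[0])-A),2),'F',np.round(s['wrist_force'],1))
for i in range(1,len(sys.argv),4):
    X,Y,Z,a=map(float,sys.argv[i:i+4])
    w=np.append(O+X*xd+Y*yd,Z);b=A+np.radians(a)
    y=np.array([np.cos(b),np.sin(b),0]);z=np.array([0,0,-1.]);t=R.from_matrix(np.c_[np.cross(y,z),y,z])
    sh=r.inv().apply(w-p)/200;rv=(r.inv()*t).as_rotvec()/np.pi
    print(sys.argv[i:i+4],np.round(sh,4),np.round(rv,4))
E
python3 g.py -110 -112 210 0
```

```text
t 0.15 dock now [507.3 274.1 227.3] ang -24.76 F [ 0.6  0.7 -0.6]
['-110', '-112', '210', '0'] [-3.0457 -1.9944  0.0893] [-4.000e-04 -1.000e-04 -1.375e-01]
```

Emit:
{"api": "play_rows", "payload": {
  "motion": [
    [-1,-0.655,0,0,0,0],
    [-1,-0.655,0,0,0,0],
    [-1,-0.655,0,0,0,0],
    [-1,-0.655,0,0,0,0],
    [-1,-0.655,0,0,0,0],
    [-1,-0.655,0,0,0,0]
  ],
  "gripper": 1
}}

```text
clock: 0.65
ee_pos: [0.349, 0.3379, 0.2278]
eef_rot: [0.186, 0.983, -0.001, 0.0]
wrist_force: [0.4, 0.7, 0.4]
gripper_width: 1.004
grip_force: 0.0
```

Emit:
{"api": "play_rows", "payload": {
  "motion": [
    [-1,-0.655,0,0,0,0],
    [-1,-0.655,0,0,0,0],
    [-1,-0.655,0,0,0,0],
    [-1,-0.655,0,0,0,0],
    [-1,-0.655,0,0,0,0],
    [-1,-0.655,0,0,0,0]
  ]
}}

```text
clock: 1.15
ee_pos: [0.4878, 0.143, 0.2278]
eef_rot: [0.186, 0.983, -0.0, 0.0]
wrist_force: [0.2, 0.8, 0.1]
gripper_width: 0.999
grip_force: 0.0
```

Emit:
{"api": "play_rows", "payload": {
  "motion": [
    [-1,-0.655,0,0,0,-0.1375],
    [-1,-0.655,0,0,0,-0.1375],
    [-1,-0.655,0,0,0,-0.1375],
    [-1,-0.655,0,0,0,-0.1375],
    [-1,-0.655,0,0,0,-0.1375],
    [-1,-0.655,0,0,0,-0.1375],
    [-1,-0.655,0,0,0,-0.1375],
    [-1,-0.655,0,0,0,-0.1375]
  ]
}}

```text
clock: 1.82
ee_pos: [0.6255, -0.0507, 0.2267]
eef_rot: [-0.028, 1.0, 0.0, -0.001]
wrist_force: [-0.2, 0.8, 0.6]
gripper_width: 0.998
grip_force: 0.0
```

```bash
python3 g.py -110 -112 100 0 -110 -112 44 0
```

```text
t 1.82 dock now [-102.2 -106.6  226.7] ang -0.19 F [-0.2  0.8  0.6]
['-110', '-112', '100', '0'] [-0.0281 -0.0395  0.6335] [ 0.0002 -0.0005 -0.0011]
['-110', '-112', '44', '0'] [-0.0286 -0.0397  0.9135] [ 0.0002 -0.0005 -0.0011]
```

Emit:
{"api": "play_rows", "payload": {
  "motion": [
    [-0.028,-0.04,0.2,0,0,0],
    [-0.028,-0.04,0.2,0,0,0],
    [-0.028,-0.04,0.2,0,0,0]
  ]
}}

```text
clock: 2.07
ee_pos: [0.6289, -0.0554, 0.1861]
eef_rot: [-0.03, 1.0, 0.001, -0.003]
wrist_force: [0.3, 0.8, 0.4]
gripper_width: 1.002
grip_force: 0.0
```

```bash
cat > look.py <<'E'
import sys
from h import *
from g import *
from station import grab_frame
n=sys.argv[-1]
f=grab_frame('wrist');T=np.eye(4);T[:3,:3]=r.as_matrix();T[:3,3]=p/1000
P=cloud(f,np.linalg.inv(T@f['tool_from_camera']));W=P[...,:2]*1000-O
D=np.dstack([W@xd,W@yd,P[...,2]*1000]);im=f['image']
cv2.imwrite(f'pics/{n}.png',im[...,::-1])
L=np.dstack([P@r.as_matrix()-p/1000@r.as_matrix()]) # tool coords
fing=(np.abs(L[...,0])<.045)&(np.abs(L[...,1])<.1)&(L[...,2]<.016)
m=(D[...,2]>47)&(D[...,2]<66)&~fing
m=cv2.morphologyEx(m.astype(np.uint8),cv2.MORPH_OPEN,np.ones((3,3)))>0
nn,l,st,_=cv2.connectedComponentsWithStats(m.astype(np.uint8))
if nn>1:
    k=1+np.argmax(st[1:,4]);print('case top dock',rect(D[l==k][:,:2]/1000),st[k],np.percentile(D[l==k],[.5,50,99.5],axis=0).round(1).tolist())
w=(im.min(2)>150)&(D[...,2]>12)&(D[...,2]<40)&~fing
nn,l,st,_=cv2.connectedComponentsWithStats(w.astype(np.uint8))
for k in range(1,nn):
    if st[k,4]>150: print('white',st[k],rect(D[l==k][:,:2]/1000))
E
python3 look.py w1
```

```text
t 2.07 dock now [-107.1 -109.8  186.1] ang 0.03 F [0.3 0.8 0.4]Traceback (most recent call last):
  File "look.py", line 3, in <module>
    from g import *
  File "g.py", line 10, in <module>
    X,Y,Z,a=map(float,sys.argv[i:i+4])
    ^^^^^^^
ValueError: could not convert string to float: 'w1'
```

```bash
sed -i 's/^n=sys.argv\[-1\]//; s/^import sys$/import sys; n=sys.argv.pop()/' look.py; python3 look.py w1; python3 g.py -110 -112 44 0
```

```text
t 2.07 dock now [-107.1 -109.8  186.1] ang 0.03 F [0.3 0.8 0.4]
case top dock (array([-111.7,  -19.5]), array([100.9, 131.3]), 82.27) [  172    10   164   143 18502] [[-178.4, -73.4, 54.2], [-112.8, -16.7, 57.1], [-45.5, 34.3, 59.2]]
white [ 360  132  152   14 2069] (array([ 71.7, -68.1]), array([ 13.2, 147.1]), 89.86)
t 2.12 dock now [-107.2 -111.   188. ] ang 0.04 F [0.4 0.1 0.8]
['-110', '-112', '44', '0'] [-0.0065 -0.0146  0.7199] [ 0.0003 -0.0007  0.0002]
```

View pics/w1.png

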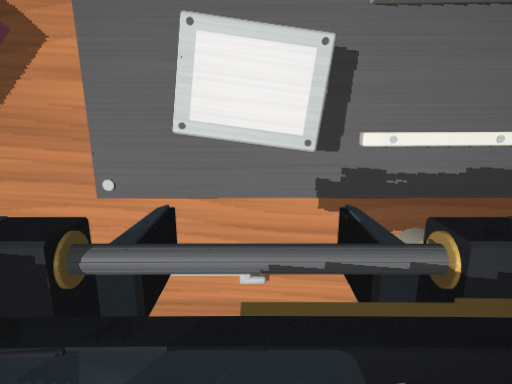

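The case (about 175–335, 12–150 px) sits at about -7.7° to the lane, its near side clear of the fingers. rail_far runs at row ~139. I descend beside the far side.

Emit:
{"api": "play_rows", "payload": {
  "motion": [
    [-0.006,-0.015,0.2,0,0,0],
    [-0.006,-0.015,0.4,0,0,0],
    [-0.006,-0.015,0.55,0,0,0],
    [-0.006,-0.015,0.65,0,0,0],
    [-0.006,-0.015,0.72,0,0,0],
    [-0.006,-0.015,0.72,0,0,0]
  ]
}}

```text
clock: 2.62
ee_pos: [0.6311, -0.0583, 0.0426]
eef_rot: [-0.03, 1.0, 0.0, -0.002]
wrist_force: [0.8, 0.8, -0.1]
gripper_width: 0.999
grip_force: 0.0
```

```bash
python3 g.py -110 -90 44 0 -110 -67 44 0
```

```text
t 2.62 dock now [-110.1 -111.7   42.6] ang 0.05 F [ 0.8  0.8 -0.1]
['-110', '-90', '44', '0'] [ 0.1086  0.0008 -0.0066] [ 0.0003 -0.0013  0.0003]
['-110', '-67', '44', '0'] [ 0.2236  0.0009 -0.0061] [ 0.0003 -0.0013  0.0003]
```

Emit:
{"api": "play_rows", "payload": {
  "motion": [
    [0.05,0,-0.005,0,0,0],
    [0.08,0,-0.005,0,0,0],
    [0.095,0,-0.005,0,0,0],
    [0.11,0,-0.005,0,0,0],
    [0.12,0,-0.005,0,0,0],
    [0.13,0,-0.005,0,0,0],
    [0.14,0,-0.005,0,0,0],
    [0.15,0,-0.005,0,0,0]
  ]
}}

```text
clock: 3.28
ee_pos: [0.603, -0.0614, 0.0453]
eef_rot: [-0.029, 1.0, 0.0, 0.001]
wrist_force: [2.3, 0.8, 1.1]
gripper_width: 1.001
grip_force: 1.0
```

Emit:
{"api": "play_rows", "payload": {
  "motion": [
    [0.01,0,0,0,0,0],
    [0.02,0,0,0,0,0],
    [0.03,0,0,0,0,0],
    [0.04,0,0,0,0,0],
    [0.05,0,0,0,0,0],
    [0.06,0,0,0,0,0],
    [0.07,0,0,0,0,0],
    [0.07,0,0,0,0,0]
  ]
}}

```text
clock: 3.95
ee_pos: [0.5878, -0.0623, 0.0448]
eef_rot: [-0.03, 1.0, -0.0, -0.001]
wrist_force: [0.9, -1.0, 0.0]
gripper_width: 1.004
grip_force: 0.5
```

```bash
python3 look.py w2
```

```text
t 3.95 dock now [-111.6  -68.3   44.8] ang 0.01 F [ 0.9 -1.   0. ]
case top dock (array([-116.4,    9.9]), array([130.2,  66.4]), 0.01) [   88     0   315   162 47869] [[-180.0, -23.0, 55.2], [-116.6, 12.6, 57.2], [-53.2, 42.3, 59.0]]
```

View pics/w2.png

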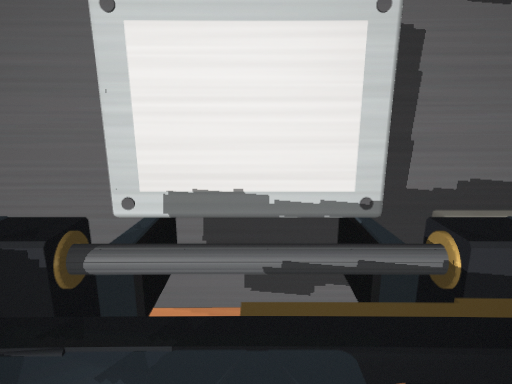

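The case top is now parallel to the rails and square to the fingers. I back off, lift and re-measure against the rails.

Emit:
{"api": "play_rows", "payload": {
  "motion": [
    [-0.05,0,0,0,0,0],
    [-0.12,0,0,0,0,0],
    [-0.2,0,-0.2,0,0,0],
    [-0.2,0,-0.4,0,0,0],
    [-0.2,0,-0.6,0,0,0],
    [-0.2,0,-0.7,0,0,0],
    [-0.2,0,-0.7,0,0,0],
    [-0.2,0,-0.7,0,0,0]
  ]
}}

```text
clock: 4.67
ee_pos: [0.6291, -0.0598, 0.1859]
eef_rot: [-0.03, 1.0, -0.0, 0.001]
wrist_force: [0.2, -0.6, -0.3]
gripper_width: 1.001
grip_force: 0.0
```

```bash
python3 look.py w3
python3 - <<'E'
from station import *
from h import *
f=grab_frame('top');P=cloud(f);im=f['image'];z=P[...,2];roi=np.zeros(z.shape,bool);roi[155:272,172:350]=1
w=roi&(im.min(2)>150)&(z<.045)
n,l,s,_=cv2.connectedComponentsWithStats(w.astype(np.uint8));k=1+np.argmax(s[1:,4]);print('white',rect(P[l==k][:,:2]))
c=roi&(z>.045)&(z<.066)
n,l,s,_=cv2.connectedComponentsWithStats(c.astype(np.uint8));k=1+np.argmax(s[1:,4]);print('case',rect(P[l==k][:,:2]))
E
```

```text
t 4.67 dock now [-111.5 -109.7  185.9] ang -0.0 F [ 0.2 -0.6 -0.3]
case top dock (array([-116.2,   -3.4]), array([ 94.9, 131.5]), 89.94) [  171     0   161   122 18765] [[-180.4, -50.8, 54.5], [-116.6, -0.5, 57.1], [-52.5, 43.2, 59.1]]
white [ 365  131  147   14 1951] (array([ 69.2, -68.5]), array([ 13.1, 141.6]), 89.73)
white (array([508.7, 135.8]), array([149.3, 183. ]), 3.59)
case (array([680.2, 124.3]), array([12.5, 40.8]), 8.01)
```

```bash
python3 g.py -228 -3 180 -90
```

```text
t 4.77 dock now [-111.3 -108.1  183.1] ang -0.0 F [ 0.6  0.2 -0.5]
['-228', '-3', '180', '-90'] [ 0.5256 -0.5837  0.0171] [-0.0007 -0.0011  0.5   ]
```

Emit:
{"api": "play_rows", "payload": {
  "motion": [
    [0.52,-0.58,0,0,0,0.25],
    [0.52,-0.58,0,0,0,0.25],
    [0.52,-0.58,0,0,0,0.25],
    [0.52,-0.58,0,0,0,0.25],
    [0.52,-0.58,0,0,0,0.25],
    [0.52,-0.58,0,0,0,0.25],
    [0.52,-0.58,0,0,0,0.25],
    [0.52,-0.58,0,0,0,0.25]
  ],
  "gripper": 0.6
}}

```text
clock: 5.43
ee_pos: [0.5303, -0.1817, 0.1828]
eef_rot: [0.356, 0.935, 0.0, -0.002]
wrist_force: [0.6, 0.2, -0.3]
gripper_width: 0.601
grip_force: 0.0
```

Emit:
{"api": "play_rows", "payload": {
  "motion": [
    [0,0,0,0,0,0.25],
    [0,0,0,0,0,0.25],
    [0,0,0,0,0,0.25],
    [0,0,0,0,0,0.25],
    [0,0,0,0,0,0.25],
    [0,0,0,0,0,0.25],
    [0,0,0,0,0,0.25],
    [0,0,0,0,0,0.25]
  ]
}}

```text
clock: 6.1
ee_pos: [0.5309, -0.1814, 0.1834]
eef_rot: [0.686, 0.728, -0.001, -0.001]
wrist_force: [0.1, -0.4, -0.4]
gripper_width: 0.598
grip_force: 0.0
```

```bash
python3 look.py w4;python3 g.py -228 -3 44 -90
```

```text
t 6.1 dock now [-227.    -4.5  183.4] ang -89.95 F [ 0.1 -0.4 -0.4]
case top dock (array([-127.7,   -1.1]), array([100.8, 107.9]), 89.98) [  191     0   125   138 16353] [[-181.5, -50.4, 54.4], [-123.8, -1.2, 57.1], [-74.5, 48.1, 59.1]]
t 6.15 dock now [-227.1   -4.5  183.6] ang -89.88 F [ 0.4 -0.5 -0.6]
['-228', '-3', '44', '-90'] [-0.0054 -0.0059  0.6978] [-0.0008 -0.0004  0.0007]
```

View pics/w4.png

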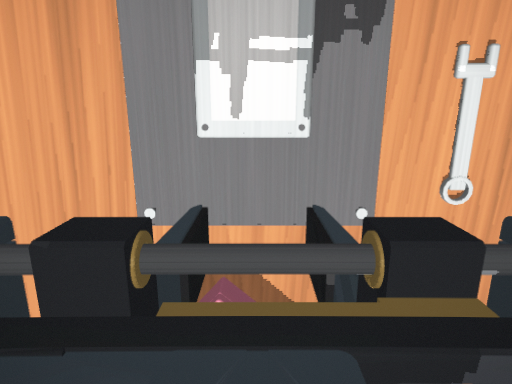

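The case is straight ahead and centred between the fingers, with its back edge at row ~136. The fingers are behind it with a gap of about 28 mm. I descend, then push.

Emit:
{"api": "play_rows", "payload": {
  "motion": [
    [-0.005,-0.008,0.2,0,0,0],
    [-0.005,-0.008,0.4,0,0,0],
    [-0.005,-0.008,0.55,0,0,0],
    [-0.005,-0.008,0.65,0,0,0],
    [-0.005,-0.008,0.69,0,0,0],
    [-0.005,-0.008,0.69,0,0,0],
    [0.05,-0.008,0.69,0,0,0],
    [0.1,-0.008,0.69,0,0,0]
  ]
}}

```text
clock: 6.82
ee_pos: [0.5298, -0.1616, 0.0483]
eef_rot: [0.686, 0.728, 0.001, 0.001]
wrist_force: [0.1, 0.6, -0.6]
gripper_width: 0.602
grip_force: 0.0
```

Emit:
{"api": "play_rows", "payload": {
  "motion": [
    [0.02,0,0,0,0,0],
    [0.04,0,0,0,0,0],
    [0.06,0,0,0,0,0],
    [0.08,0,0,0,0,0],
    [0.1,0,0,0,0,0],
    [0.12,0,0,0,0,0],
    [0.14,0,0,0,0,0],
    [0.16,0,0,0,0,0]
  ]
}}

```text
clock: 7.48
ee_pos: [0.527, -0.1298, 0.0471]
eef_rot: [0.686, 0.728, 0.0, 0.0]
wrist_force: [0.0, -3.6, 2.6]
gripper_width: 0.599
grip_force: 1.7
```

```bash
python3 look.py w5;python3 g.py -160 -3 44 -90
```

```text
t 7.48 dock now [-175.3   -3.7   47.1] ang -90.02 F [ 0.  -3.6  2.6]
case top dock (array([-96.8,  -0.7]), array([100.4,  66.9]), 89.99) [  130     0   238   161 36059] [[-129.9, -49.5, 55.1], [-94.1, -0.8, 57.2], [-64.1, 48.0, 59.0]]
t 7.53 dock now [-174.5   -3.5   46.9] ang -90.02 F [ 0.9 -1.2  1.5]
['-160', '-3', '44', '-90'] [ 0.0725 -0.0023  0.0145] [-0.     -0.0002 -0.0001]
```

Emit:
{"api": "play_rows", "payload": {
  "motion": [
    [-0.05,0,0,0,0,0],
    [-0.1,0,0,0,0,0],
    [-0.1,0,-0.2,0,0,0],
    [-0.1,0,-0.4,0,0,0],
    [-0.05,0,-0.6,0,0,0],
    [0.15,0,-0.7,0,0,0],
    [0.35,0,-0.7,0,0,0],
    [0.5,0,-0.7,0,0,0]
  ]
}}

```text
clock: 8.2
ee_pos: [0.5213, -0.029, 0.1886]
eef_rot: [0.687, 0.727, 0.001, 0.001]
wrist_force: [-0.1, 0.6, -1.3]
gripper_width: 0.603
grip_force: 0.0
```

Emit:
{"api": "play_rows", "payload": {
  "motion": [
    [0,0,0,0,0,0],
    [0,0,0,0,0,0]
  ]
}}

```text
clock: 8.37
ee_pos: [0.5206, -0.0296, 0.1867]
eef_rot: [0.685, 0.728, -0.0, -0.0]
wrist_force: [-0.6, 0.1, -0.2]
gripper_width: 0.601
grip_force: 0.0
```

```bash
python3 look.py w6
```

```text
t 8.37 dock now [-74.9  -3.2 186.7] ang -89.88 F [-0.6  0.1 -0.2]
case top dock (array([-79. ,  -0.1]), array([103.7, 100. ]), 0.08) [  198   134   111   110 11418] [[-130.2, -49.1, 53.8], [-74.8, -0.8, 57.2], [-28.0, 48.6, 59.1]]
white [ 176    0   19  105 1474] (array([44.5, 63.9]), array([13.7, 90.5]), 89.83)
white [317  47  17  58 789] (array([ 25.1, -68.2]), array([13.9, 51.3]), 89.77)
```

View pics/w6.png

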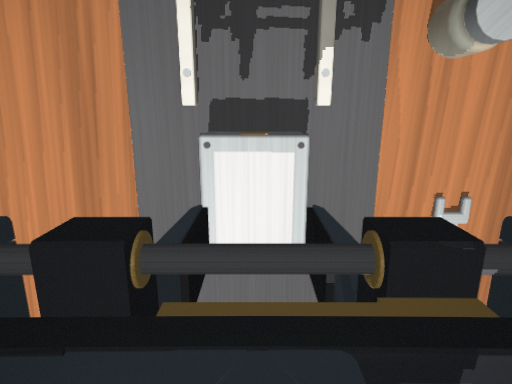

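The view shows the case (198–308 px) lined up between the rails (columns ~188 and ~325). It sits about 2 mm off centre towards the near rail and is square within 0.3°, leaving about 7 mm clearance on the tight side. I go back down behind it.

Emit:
{"api": "play_rows", "payload": {
  "motion": [
    [-0.2,0,0,0,0,0],
    [-0.4,0,0,0,0,0],
    [-0.58,0,0,0,0,0],
    [-0.58,0,0.1,0,0,0],
    [-0.58,0,0.3,0,0,0],
    [-0.58,0,0.5,0,0,0],
    [-0.58,0,0.65,0,0,0],
    [-0.58,0,0.7,0,0,0]
  ]
}}

```text
clock: 9.08
ee_pos: [0.5241, -0.1469, 0.042]
eef_rot: [0.687, 0.727, -0.002, -0.004]
wrist_force: [-0.9, 0.1, 0.4]
gripper_width: 0.602
grip_force: 0.0
```

```bash
python3 g.py -175 -3 45 -90 18 -3 45 -90
```

```text
t 9.08 dock now [-192.2    0.3   42. ] ang -90.16 F [-0.9  0.1  0.4]
['-175', '-3', '45', '-90'] [ 0.0862  0.0162 -0.0149] [-0.003  -0.001  -0.0009]
['18', '-3', '45', '-90'] [ 1.0512  0.0136 -0.0117] [-0.003  -0.001  -0.0009]
```

Emit:
{"api": "play_rows", "payload": {
  "motion": [
    [0.04,0.014,-0.012,0,0,0],
    [0.07,0.014,-0.012,0,0,0],
    [0.09,0.014,-0.012,0,0,0],
    [0.11,0.014,-0.012,0,0,0],
    [0.135,0.014,-0.012,0,0,0],
    [0.16,0.014,-0.012,0,0,0],
    [0.185,0.014,-0.012,0,0,0],
    [0.21,0.014,-0.012,0,0,0]
  ]
}}

```text
clock: 9.75
ee_pos: [0.5287, -0.1036, 0.0501]
eef_rot: [0.686, 0.728, 0.0, 0.001]
wrist_force: [0.2, -3.4, 2.6]
gripper_width: 0.598
grip_force: 1.7
```

Emit:
{"api": "play_rows", "payload": {
  "motion": [
    [0.025,0,0,0,0,0],
    [0.05,0,0,0,0,0],
    [0.075,0,0,0,0,0],
    [0.1,0,0,0,0,0],
    [0.125,0,0,0,0,0],
    [0.15,0,0,0,0,0],
    [0.175,0,0,0,0,0],
    [0.2,0,0,0,0,0]
  ]
}}

```text
clock: 10.42
ee_pos: [0.5256, -0.0634, 0.0493]
eef_rot: [0.686, 0.728, -0.0, -0.0]
wrist_force: [0.4, -3.1, 2.8]
gripper_width: 0.596
grip_force: 1.6
```

```bash
python3 look.py w7; python3 g.py 18 -3 45 -90
```

```text
t 10.42 dock now [-108.9   -6.2   49.3] ang -90.01 F [ 0.4 -3.1  2.8]
case top dock (array([-30.1,   1. ]), array([100.6,  67.7]), 89.98) [  121     0   235   161 35402] [[-63.4, -47.8, 55.0], [-27.2, 1.0, 57.2], [3.0, 49.9, 59.0]]
white [110   0  14  34 385] (array([ 6.3, 66.8]), array([15.7,  6.8]), 0.5)
white [360   0  29  34 873] (array([  6.3, -68.3]), array([15.9, 14.1]), 0.84)
t 10.47 dock now [-108.    -6.1   49.2] ang -90.01 F [-0.4 -0.1  0.5]
['18', '-3', '45', '-90'] [ 0.6301 -0.0154  0.0215] [-0.0002 -0.0004 -0.0001]
```

The case front is about 37 mm into the lane with roughly 13 mm clear on the far side and 5 mm on the near side. I steer about 4 mm towards the far rail while pushing.

Emit:
{"api": "play_rows", "payload": {
  "motion": [
    [0.02,0.002,0.0,0,0,0],
    [0.04,0.004,0.0,0,0,0],
    [0.06,0.006,0,0,0,0],
    [0.08,0.008,0,0,0,0],
    [0.1,0.01,0,0,0,0],
    [0.12,0.012,0,0,0,0],
    [0.14,0.014,0,0,0,0],
    [0.16,0.016,0,0,0,0]
  ]
}}

```text
clock: 11.13
ee_pos: [0.5269, -0.0313, 0.0492]
eef_rot: [0.686, 0.728, -0.0, -0.0]
wrist_force: [-0.2, -2.4, -1.4]
gripper_width: 0.599
grip_force: 0.9
```

```bash
python3 look.py w8; python3 g.py 18 -6 48 -90
```

```text
t 11.13 dock now [-76.9  -9.4  49.2] ang -90.01 F [-0.2 -2.4 -1.4]
case top dock (array([ 1.8, -2.2]), array([ 67.6, 100.7]), 0.09) [  122     0   234   161 35422] [[-31.5, -51.0, 55.0], [4.8, -2.3, 57.2], [34.9, 46.6, 59.0]]
white [ 103    0   28   97 1709] (array([22.4, 65.3]), array([47.9, 11. ]), 0.38)
white [ 350    0   33   97 2387] (array([ 22.5, -68.4]), array([47.8, 14. ]), 0.51)
t 11.18 dock now [-76.3  -9.4  49.2] ang -90.01 F [ 0.3 -0.4  0.2]
['18', '-6', '48', '-90'] [ 0.4714 -0.0172  0.0063] [-0.0001 -0.0003 -0.0001]
```

View pics/w8.png

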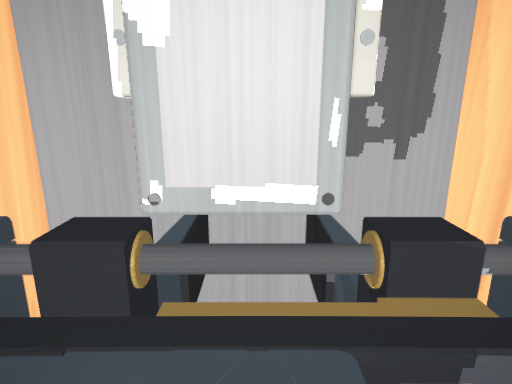

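Centred: the case is at -2.2 against a lane centre of -2.4 mm, square between both rails (columns ~118 and ~365). I push on straight.

Emit:
{"api": "play_rows", "payload": {
  "motion": [
    [0.025,0,0,0,0,0],
    [0.05,0,0,0,0,0],
    [0.075,0,0,0,0,0],
    [0.1,0,0,0,0,0],
    [0.125,0.001,0,0,0,0],
    [0.15,0.001,0,0,0,0],
    [0.175,0.001,0,0,0,0],
    [0.2,0.001,0,0,0,0]
  ]
}}

```text
clock: 11.85
ee_pos: [0.5249, 0.0087, 0.0493]
eef_rot: [0.686, 0.728, 0.0, -0.0]
wrist_force: [0.0, -0.8, -0.7]
gripper_width: 0.599
grip_force: 0.8
```

Emit:
{"api": "play_rows", "payload": {
  "motion": [
    [0.025,0,0,0,0,0],
    [0.05,0,0,0,0,0],
    [0.075,0,0,0,0,0],
    [0.1,0,0,0,0,0],
    [0.125,0.001,0,0,0,0],
    [0.15,0.001,0,0,0,0],
    [0.175,0.001,0,0,0,0],
    [0.2,0.001,0,0,0,0]
  ]
}}

```text
clock: 12.52
ee_pos: [0.5227, 0.0486, 0.0493]
eef_rot: [0.686, 0.728, 0.0, -0.0]
wrist_force: [-0.8, -2.0, -1.3]
gripper_width: 0.593
grip_force: 0.8
```

```bash
python3 look.py w9; python3 g.py 18 -9 49 -90
```

```text
t 12.52 dock now [ 3.  -9.9 49.3] ang -90.01 F [-0.8 -2.  -1.3]
case top dock (array([81.8, -2.6]), array([100.8,  67.5]), 90.0) [  122     0   234   161 35362] [[48.5, -51.6, 55.0], [84.8, -2.7, 57.2], [115.0, 46.0, 58.9]]
white [ 102    0   47  217 3903] (array([66.9, 64.8]), array([118.4,  13.5]), 1.26)
white [ 336    0   46  231 5317] (array([ 62.3, -68.7]), array([ 15. , 127.9]), 89.48)
t 12.57 dock now [ 3.8 -9.9 49.4] ang -90.0 F [ 0.6  1.1 -0.8]
['18', '-9', '49', '-90'] [ 0.0708 -0.0047  0.002 ] [ 0.     -0.0003 -0.    ]
```

Emit:
{"api": "play_rows", "payload": {
  "motion": [
    [0.012,0,0,0,0,0],
    [0.024,0,0,0,0,0],
    [0.036,0,0,0,0,0],
    [0.046,0,0,0,0,0],
    [0.054,0,0,0,0,0],
    [0.06,0,0,0,0,0]
  ]
}}

```text
clock: 13.07
ee_pos: [0.5221, 0.0602, 0.0494]
eef_rot: [0.686, 0.728, 0.0, 0.0]
wrist_force: [-0.4, -2.1, -0.1]
gripper_width: 0.599
grip_force: 1.1
```

Emit:
{"api": "play_rows", "payload": {
  "motion": [
    [0.003,0,0,0,0,0],
    [0.006,0,0,0,0,0],
    [0.009,0,0,0,0,0]
  ]
}}

```text
clock: 13.32
ee_pos: [0.5221, 0.0618, 0.0494]
eef_rot: [0.686, 0.728, 0.0, 0.0]
wrist_force: [1.1, -4.7, 1.1]
gripper_width: 0.6
grip_force: 2.6
```

Emit:
{"api": "play_rows", "payload": {
  "motion": [
    [0.003,0,0,0,0,0],
    [0.006,0,0,0,0,0],
    [0.009,0,0,0,0,0]
  ]
}}

```text
clock: 13.57
ee_pos: [0.5223, 0.0619, 0.0495]
eef_rot: [0.685, 0.728, -0.001, 0.001]
wrist_force: [1.8, -11.8, 0.6]
gripper_width: 0.598
grip_force: 5.9
```

It has stalled at dock x ≈ 17 with the force rising to 12 N, so the case is against the stop. I back off straight, lift and check.

Emit:
{"api": "play_rows", "payload": {
  "motion": [
    [-0.02,0,0,0,0,0],
    [-0.06,0,0,0,0,0],
    [-0.15,0,0,0,0,0],
    [-0.15,0,-0.2,0,0,0],
    [-0.15,0,-0.4,0,0,0],
    [-0.1,0,-0.6,0,0,0],
    [0.05,0,-0.7,0,0,0],
    [0.2,0,-0.7,0,0,0]
  ]
}}

```text
clock: 14.23
ee_pos: [0.5225, 0.1043, 0.1951]
eef_rot: [0.687, 0.727, 0.005, 0.003]
wrist_force: [0.8, -0.8, -0.2]
gripper_width: 0.6
grip_force: 0.0
```

Emit:
{"api": "play_rows", "payload": {
  "motion": [
    [0,0,0,0,0,0],
    [0,0,0,0,0,0],
    [0,0,0,0,0,0]
  ]
}}

```text
clock: 14.48
ee_pos: [0.5189, 0.1033, 0.1888]
eef_rot: [0.686, 0.728, -0.0, -0.0]
wrist_force: [0.2, -0.1, -0.4]
gripper_width: 0.597
grip_force: 0.0
```

```bash
python3 look.py w10
```

```text
t 14.48 dock now [ 57.9  -9.4 188.8] ang -89.99 F [ 0.2 -0.1 -0.4]
case top dock (array([98.8, -2.4]), array([100. , 129.8]), 89.86) [  191    65   117   146 16016] [[34.8, -51.6, 54.0], [104.7, -2.7, 57.2], [163.4, 46.6, 59.1]]
white [169  53  30  18 430] (array([169.8,  57.2]), array([13. , 26.8]), 0.11)
white [ 174   71   20  144 1840] (array([90.6, 63.9]), array([ 13.5, 144.1]), 89.95)
white [ 306   71   20  136 1757] (array([ 95.2, -67.9]), array([ 14.1, 134.9]), 89.74)
```

View pics/w10.png

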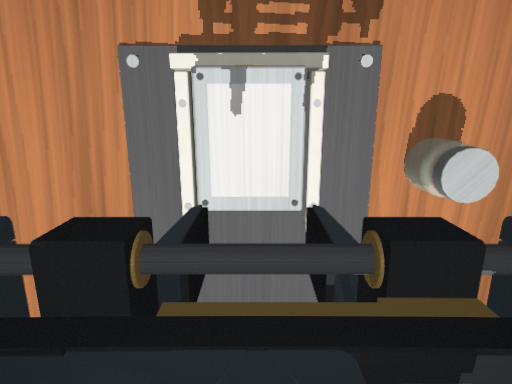

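The case (193–306, 67–210 px) lies square between the rails with gaps on both sides. Its front (163.5 mm) is at the stop's face (~163.3 mm), and the robot is clear.

```bash
python3 -c "
from station import *
print(sign_off())"
```

```text
the job is handed in; nothing more can be done
None
```

The job is handed in: the case was straightened and pushed between the rails until it rested against the end stop, about 9 mm clear of each rail by the last wrist-camera measurement, with the gripper well above everything at 14.5 s.

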